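# Close the board test fixture and hold it down

## Robot

A 6-joint arm with a two-finger parallel gripper is mounted at the origin on the work surface. World frame = base frame: x ahead of the robot, y to its left, z up, the work surface at z = 0. Lengths are in mm, angles in rad, forces in N, time in s.
With the tool pointing down it reaches from about 325 to 900 mm from the base axis. Payload 6.1 kg.
Tool frame: the origin (TCP) lies between the finger pads; the fingertips stand env.nose_length ahead of it and the grasp point (between the pads) is the TCP (env.nose_length is the distance from the TCP to the fingertips, in mm); z points along the fingers, x is the direction in which the jaws open and shut, and the axes are right-handed (so a half turn about z gives the same grasp; the last joint's range is limited). The gripper opens to 87 mm and grips with 3 to 60 N. Pads are 19 mm wide; open, the fingers measure 117 mm over their backs; the gripper's body (75 mm by 190 mm) begins 51 mm behind the grasp point.
Start: joints at [1.121, 0.22, 1.526, -0, 1.395, -0.126], TCP at [198.855, 592.514, 241.538] pointing down, gripper open.
Joint ranges: [-2.98, 2.98], [-0.91, 2.08], [0.09, 2.57], [-1.24, 4.39], [0.2, 2.65], [-2.68, 2.68]. Speed limits (rad/s): [2.57, 2.57, 3.01, 3.14, 3.14, 3.14].

## Interface

Orientations are given as a unit quaternion [w, x, y, z].
In Python, from plant import env gives the robot as it stands. Calls block until the motion is done:
- env.move_pose(position, orientation): joint-space move of the TCP to a pose.
- env.line_to(position, v=150, rot=None, guard=None): straight line of the TCP; rot=None keeps the orientation; v is the mean speed in mm/s. With guard (N) it stops when the force on the tool has changed by that much, and returns True; else False.
- env.movej(angles): joint-space move.
- env.command_gripper(opening, f_grip=None): opening from 0.0 (shut) to 1.0 (fully open); f_grip is the grip in N (None keeps the last); returns when the fingers have stopped.
- env.dwell(seconds).
- env.solve_ik(position, orientation): joint angles nearest the present ones, or None.
- env.observe(): the state.
- env.read_camera(name): name is "scene" or "top"; returns (picture, depth): 480x640x3 uint8, red, green, blue; 480x640 float32, mm along the optical axis (not along the pixel's ray), 0 where there is no reading.
- env.get_calibration(name): a dict with "fov_y" (degrees; the focal length in pixels is half the picture's height over the tangent of half this angle, whatever the lens; pixels are square), "cx", "cy" (the principal point, pixels), "pose" (4x4, takes a point from camera to world coordinates). Camera axes: x right, y up, looking along -z (the intrinsics and any distortion apply to the point x, -y, -z); pixel columns grow to the right and rows downward; lengths in mm; the calibration is good to about 2 mm. A picture is of the moment at which its call begins. get_calibration takes no time and is no camera call.
A pose or a line that the arm cannot do raises env.MotionError and nothing moves.
- env.sign_off(): hands the job in, once; it reports no verdict.
Trained networks look in the newest picture that a camera, given by its name, has taken for a name from the list of things; names that differ only in an ending like _2 or _b are one class to them, and where a whole thing is asked for, a point or a joint stands for the part that bears it (a point fixed in the world has none). Each returns a list of dicts, best first, with "conf" (0 to 1); they miss things now and then, are a little off and sometimes report something else, mostly with a low value. They report only what shows in the picture. A call takes as long as a camera call.
- env.recognise(target, camera): "at" ([x, y, z] in mm, in world coordinates, good to about 4 mm: the middle of the surface that is visible of it).
The state is a dict: "time_s": time; "joint_positions": joint angles; "joint_vel": joint speeds; "tau": joint torques, N m; "tool_pos": TCP position; "tcp_rot": TCP orientation; "contact_force": force on the tool from outside, world axes, zero at the start; "torque": the same for the moment, N m; "width": opening from 0.0 (shut) to 1.0 (fully open).
Only numpy, scipy, OpenCV 4.12 (cv2) and the standard library are available. Lean on these libraries where they do the work, as an engineer would, in place of code of your own. Each camera call takes 0.05 s, during which the arm holds its last target.

## Task

Get the circuit board under test in the bench-top test fixture: with the fingertips, push the orange-fronted carriage that holds the board fully home, then push the sprung blue lid down fully shut and keep it pressed shut - the program finishes while the fingers are still holding the lid down. Push only: grip and lift nothing, do not shove the fixture along the bench, and leave the other things where they are.

Things in the scene. Friction and masses are not known exactly. Their poses are not given: they have to be found in the camera images.
- fixture: Grey test fixture, 6 kg, standing loose on the bench (slides only if pushed with over 30 N): a channel 200 mm deep (its x), 200 mm wide (its y), 60 mm high, open at front and top, side walls 22 mm. Origin: centre of its underside. Its x points from its open front (robot's side) to its back, z up. Place and yaw vary.
- tray (a joint): Carriage, m: 0 = fully home (within 4 mm counts), positive = pulled out to the fixture's -x; starts 0.035 to 0.070. About 2 N of friction; stays where left; a stop blocks it at 0. Behind its orange front plate the green circuit board (105 x 95 mm) is fastened in a shallow pocket, board top 24 mm, its tallest part 32 mm above the bench.
- tray_front (a point): Centre of the outer face of the carriage's upright orange front plate (150 mm wide, 42 mm high, 12 mm thick, from 12 to 54 mm above the bench). Push it along the fixture's +x. Moves with the carriage; axes parallel to the fixture's. When home it is at fixture x = -0.112, y = 0, 33 mm above the bench.
- lid (a joint): Angle of the blue lid, rad: 0 = shut, level on the fixture (below 0.04 counts), positive = front edge up. It starts at its open stop, 0.95, and a spring pushes it back there when let go. Holding it shut takes about 6 N down on the yellow pad (about 3 N when wide open). A stop blocks it at 0.
- lid_hinge (a point): Middle of the lid's hinge line, along the fixture's y: fixture x = +0.085, y = 0, 62 mm above the bench. Axes turn with the lid: -x runs along the lid to its front edge, z is its outer normal. The lid: 180 mm from hinge to front edge, 200 mm wide, 10 mm thick (hinge line in its underside), blue frame, clear pane.
- lid_pad (a point): Centre of the top face of the yellow press pad (30 mm along the lid, 70 mm wide, 6 mm high) on the lid's front bar: 155 mm from the hinge along the lid, 16 mm out from its underside, 25 mm short of the front edge. Turns with the lid; shut, it is at fixture x = -0.070, 78 mm high. Push here from the outer side, in an arc about the hinge.
- screwdriver: Screwdriver, 160 mm long, lying beside the carriage; leave it. Origin below the middle.
- solder_reel: Blue plastic reel, 56 mm diameter, 40 mm high, standing beside the fixture; leave it. Origin: centre of underside.
- parts_bin: Small open yellow bin, 100 x 80 x 45 mm; leave it. Origin: centre of underside.
- flux_bottle: Small bottle with red cap, 40 mm diameter, 85 mm high; leave it. Origin: centre of underside.
- spare_board: Spare green circuit board, 80 x 60 x 12 mm, lying on the bench; leave it. Origin: centre of underside.
- motor: Small upright aluminium motor can, 36 mm diameter, 45 mm high; leave it. Origin: centre of underside.
- tip_pot: Red open pot, 56 mm rim diameter, 50 mm high; leave it. Origin: centre of underside.

How it is judged (in metres and radians):
On the way, in this order (a step that is already met when the one before it is completed fails the run):
1. the carriage is pushed fully home (within 4 mm) while the lid is still open (value of joint tray below 0.004 m and value of joint lid above 0.5 rad), for 0.2 s.
2. the lid is pushed shut (below 0.04 rad) with the fingers on it (value of joint lid below 0.04 rad and contact force between the fingers and lid above 1.5 N), for 0.2 s.
At the end, for the whole second after the job is handed in: The carriage is home (within 4 mm), the lid is shut (below 0.04 rad) and held by the fingers (more than 1.5 N on it), and the fixture stands where it was (within 15 mm) (all of step 2 and value of joint tray below 0.004 m and distance of fixture from where it was at the start of the episode below 0.015 m); the arm keeps its last pose, push and grip.
It fails at once if the fixture is shoved more than 15 mm along the bench, lifted or tipped (distance of fixture from where it was at the start of the episode above 0.015 m or angle between fixture's own z axis and vertical above 0.1 rad).
It fails at once if the lid is brought down (below 0.3 rad) while the carriage is not home (more than 8 mm out) (value of joint lid below 0.3 rad and value of joint tray above 0.008 m).
It fails at once if another thing on the bench is moved by more than 20 mm, lifted or knocked over (distance of any of screwdriver, solder_reel, parts_bin, flux_bottle, spare_board, motor, tip_pot from where it was at the start of the episode above 0.02 m or angle between any of solder_reel, parts_bin, flux_bottle, spare_board, motor, tip_pot's own z axis and vertical above 0.5 rad).
It also fails if it takes over 48 s, if anything falls off the work surface, if the arm or the gripper's body presses on something with over 40 N, if the wrist force passes 120 N, or if a joint passes its speed limit or range.

## Working session

There is one attempt and no reset: what is moved stays moved. The work goes in short steps, each a Python script; the robot and the scene stay as the last script left them, time stands still between calls to the robot, and variables do not carry over. Pictures are saved under pics/ and viewed, and the job is handed in when it is done.

```bash
ls; mkdir -p pics; python3 - <<'E'
from plant import env
import cv2,numpy as np
print(env.nose_length)
for n in("scene","top"):
    p,d=env.read_camera(n); cv2.imwrite(f"pics/{n}0.png",p[:,:,::-1]); np.save(f"pics/{n}0.npy",d)
    c=env.get_calibration(n); print({k:(np.round(v,3).tolist() if k=="pose" else v) for k,v in c.items()})
    for t in("fixture","tray_front","lid_pad","lid_hinge","screwdriver","solder_reel"):
        print(n,t,[(np.round(r["at"]).tolist(),round(r["conf"],2)) for r in env.recognise(t,n)][:2])
o=env.observe();print(o["time_s"],o["tool_pos"],o["tcp_rot"],o["contact_force"])
E
```

```text
pics
19.0
{'fov_y': 54.089042025277294, 'cx': 320.50664960388445, 'cy': 233.25540282987387, 'pose': [[-0.744, -0.395, 0.54, 1181.537], [0.669, -0.421, 0.613, 678.629], [-0.015, 0.817, 0.576, 720.49], [0.0, 0.0, 0.0, 1.0]]}
scene fixture [([716.0, -112.0, 57.0], 0.95), ([665.0, -409.0, 38.0], 0.28)]
scene tray_front [([598.0, -124.0, 28.0], 0.77)]
scene lid_pad [([740.0, -136.0, 141.0], 0.91)]
scene lid_hinge [([738.0, -135.0, 138.0], 0.95), ([599.0, -121.0, 24.0], 0.24)]
scene screwdriver [([615.0, 64.0, 18.0], 0.83)]
scene solder_reel [([645.0, 366.0, 37.0], 0.64)]
{'fov_y': 53.417809700993864, 'cx': 314.7869397791581, 'cy': 237.03517118403533, 'pose': [[-0.009, 0.999, -0.045, 531.545], [-1.0, -0.009, 0.011, 10.793], [0.01, 0.045, 0.999, 1261.306], [0.0, 0.0, 0.0, 1.0]]}
top fixture [([673.0, -130.0, 56.0], 0.92)]
top tray_front [([622.0, -120.0, 22.0], 0.9)]
top lid_pad [([728.0, -148.0, 153.0], 0.6)]
top lid_hinge [([725.0, -150.0, 154.0], 0.96)]
top screwdriver [([608.0, 60.0, 25.0], 0.67)]
top solder_reel [([643.0, -302.0, 46.0], 0.97), ([657.0, -406.0, 23.0], 0.29)]
0.7 [198.87629417 592.53250541 241.57804965] [-1.86543310e-05  8.11854277e-01  5.83860113e-01  2.64972308e-05] [-0.66421933  1.29402405  0.04398422]
```

View pics/scene0.png

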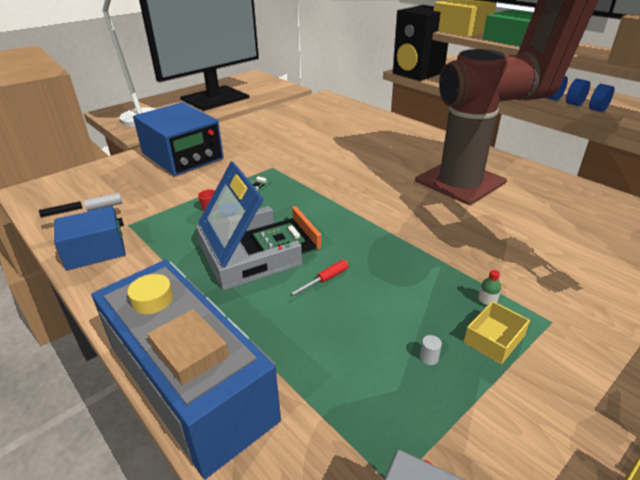

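View pics/top0.png

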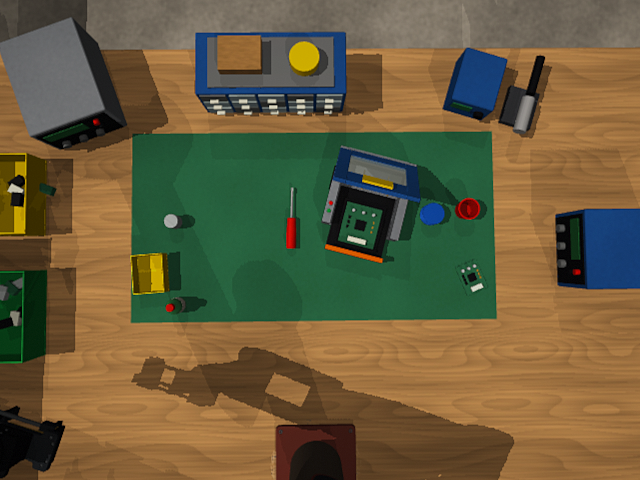

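The top view shows the orange plate from pixel (327,248) to (382,260), with the fixture yawed about -0.2 rad. The lid is open with its pad near (378,183), the reel is at (432,213) and the screwdriver at (292,220). Next I'll measure these from the depth data.

```bash
cat > h.py <<'E'
import numpy as np,cv2
def cloud(env,n,d):
    c=env.get_calibration(n); f=240/np.tan(np.radians(c["fov_y"]/2))
    v,u=np.mgrid[0:480,0:640]
    P=np.stack([(u-c["cx"])/f*d,-(v-c["cy"])/f*d,-d,np.ones_like(d)],-1)
    return (P@np.array(c["pose"]).T)[...,:3]
def hsv(p): return cv2.cvtColor(p,cv2.COLOR_RGB2HSV)
E
python3 - <<'E'
from plant import env
from h import *
for n in("top","scene"):
    p=cv2.imread(f"pics/{n}0.png")[:,:,::-1].copy();d=np.load(f"pics/{n}0.npy");W=cloud(env,n,d);H=hsv(p)
    roi=(abs(W[...,0]-690)<170)&(abs(W[...,1]+130)<150)&(d>0)
    g=roi&(H[...,1]>60)&(W[...,2]<15)&(W[...,2]>-15)
    print(n,"bench z",np.median(W[...,2][g]))
    def rep(nm,m):
        q=W[m]; 
        if len(q)<5: print(nm,len(q));return
        r=cv2.minAreaRect(q[:,:2].astype(np.float32)); lo,hi=np.percentile(q[:,2],[2,98])
        a=q-q.mean(0); s=np.linalg.svd(a,full_matrices=False)
        print(nm,len(q),q.mean(0).round(1),"z",lo.round(1),hi.round(1),"box",np.round(cv2.boxPoints(r)).tolist(),"ax",s[2].round(3).tolist())
    rep("orange",roi&(H[...,0]<15)&(H[...,0]>4)&(H[...,1]>180)&(W[...,0]<680)&(W[...,2]>35))
    rep("orange top",roi&(H[...,0]<15)&(H[...,0]>4)&(H[...,1]>180)&(W[...,0]<680)&(abs(W[...,2]-54)<5))
    rep("yellow",roi&(H[...,0]<32)&(H[...,0]>20)&(H[...,1]>150)&(W[...,2]>80))
    rep("blue",roi&(H[...,0]<125)&(H[...,0]>100)&(H[...,1]>130)&(W[...,2]>65))
    rep("greywall",roi&(H[...,1]<60)&(abs(W[...,2]-60)<5))
E
```

```text
top bench z 1.2860762586849432
orange 268 [543.8 -99.4  53.9] z 48.9 58.9 box [[519.0, -170.0], [530.0, -173.0], [569.0, -29.0], [558.0, -25.0]] ax [[-0.257, -0.966, -0.003], [0.964, -0.256, -0.067], [-0.064, 0.02, -0.998]]
orange top 255 [543.9 -98.9  54. ] z 49.8 58.2 box [[519.0, -170.0], [530.0, -173.0], [569.0, -28.0], [558.0, -25.0]] ax [[-0.257, -0.966, -0.005], [0.966, -0.257, -0.026], [-0.024, 0.011, -1.0]]
yellow 240 [ 702.9 -141.7  199.2] z 163.7 211.2 box [[684.0, -172.0], [710.0, -179.0], [727.0, -112.0], [701.0, -105.0]] ax [[-0.232, -0.971, -0.055], [-0.528, 0.078, 0.846], [-0.817, 0.226, -0.531]]
blue 1635 [ 724.5 -147.   158.2] z 70.4 215.7 box [[654.0, -232.0], [761.0, -261.0], [812.0, -68.0], [706.0, -39.0]] ax [[0.262, 0.965, -0.005], [0.566, -0.158, -0.809], [0.781, -0.209, 0.588]]
greywall 792 [ 674.  -138.4   60.1] z 56.0 64.4 box [[575.0, -211.0], [769.0, -262.0], [820.0, -69.0], [626.0, -18.0]] ax [[-0.303, -0.953, 0.0], [-0.953, 0.303, 0.001], [0.001, 0.0, 1.0]]
scene bench z 1.4997601626930646
orange 252 [552.  -92.9  48.3] z 36.1 56.4 box [[525.0, -168.0],
[... 198 characters left out ...]
35.0, -171.0], [573.0, -30.0], [563.0, -27.0]] ax [[0.263, 0.965, -0.002], [-0.915, 0.251, 0.315], [-0.304, 0.081, -0.949]]
yellow 195 [ 706.7 -138.8  199.4] z 187.6 209.6 box [[687.0, -173.0], [705.0, -178.0], [724.0, -110.0], [706.0, -105.0]] ax [[0.245, 0.97, 0.003], [-0.569, 0.141, 0.81], [0.785, -0.2, 0.586]]
blue 1715 [ 742.4 -126.   144.8] z 73.0 213.8 box [[655.0, -232.0], [761.0, -261.0], [815.0, -67.0], [709.0, -37.0]] ax [[-0.142, -0.979, -0.149], [-0.601, -0.034, 0.798], [0.786, -0.203, 0.584]]
greywall 849 [725.  -91.8  59.8] z 55.5 63.0 box [[577.0, -216.0], [770.0, -267.0], [823.0, -68.0], [630.0, -16.0]] ax [[0.915, 0.403, 0.002], [0.403, -0.915, 0.002], [-0.003, 0.001, 1.0]]
```

```bash
cat >> h.py <<'E'
YAW=-0.26; C=np.array([699.,-141.])
X=np.array([np.cos(YAW),np.sin(YAW)]);Y=np.array([-X[1],X[0]])
a=(np.pi/2+YAW)/2; Q=[0,np.cos(a),np.sin(a),0]
def w(x,z,y=0,nose=19.0):  # fixture x,y + tip height -> TCP world
    p=C+x*X+y*Y; return [p[0],p[1],z+nose]
def st(env):
    o=env.observe();t=o["tool_pos"];f=np.array(o["contact_force"]);q=np.array(t[:2])-C
    print("t",round(o["time_s"],2),"fx",(q@X).round(1),"fy",(q@Y).round(1),"tipz",round(t[2]-19,1),"F fix",(f[:2]@X).round(1),(f[:2]@Y).round(1),f[2].round(1),"w",round(o["width"],2))
E
python3 - <<'E'
from plant import env
from h import *
for z in(w(-225,180),w(-225,24),w(-117,24),w(-117,260),w(40,260),w(35,215),w(-70,78)): 
    r=env.solve_ik(z,Q); print(None if r is None else np.round(r,2))
env.command_gripper(0.0,20)
env.move_pose(w(-225,180),Q); st(env)
env.line_to(w(-225,24),v=150); st(env)
env.line_to(w(-185,24),v=120,guard=8); st(env)
p,d=env.read_camera("scene");cv2.imwrite("pics/s1.png",p[:,:,::-1])
E
```

```text
[-0.33 -0.07  1.92 -0.    1.3  -1.64]
[-0.33  0.14  2.02 -0.    0.97 -1.64]
[-0.32  0.37  1.74 -0.    1.03 -1.63]
[-0.32  0.13  1.56 -0.    1.45 -1.63]
[-0.31  0.52  1.08 -0.    1.54 -1.62]
[-0.31  0.52  1.16 -0.    1.46 -1.62]
[-0.31  0.4   1.59 -0.    1.15 -1.63]
t 4.82 fx -224.9 fy 0.7 tipz 180.1 F fix -1.1 0.5 -0.0 w 0.01
t 6.01 fx -224.2 fy -0.0 tipz 24.9 F fix 1.0 0.3 -0.2 w 0.0
t 6.49 fx -185.1 fy 0.0 tipz 24.2 F fix 0.3 0.1 -0.7 w 0.0
```

View pics/s1.png

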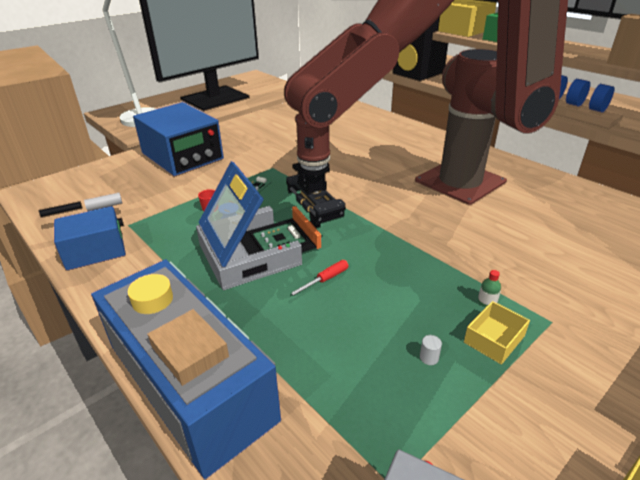

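The gripper at (318,200) stands just in front of the orange plate at (307,228), and everything around it is clear. Next I push the carriage.

```bash
python3 - <<'E'
from plant import env
from h import *
print(env.line_to(w(-130,24),v=35,guard=9)); st(env)
print(env.line_to(w(-115,24),v=12,guard=9)); st(env)
p,d=env.read_camera("scene");cv2.imwrite("pics/s2.png",p[:,:,::-1])
p,d=env.read_camera("top");cv2.imwrite("pics/t2.png",p[:,:,::-1]);np.save("pics/t2.npy",d)
E
```

```text
False
t 8.27 fx -130.0 fy 0.0 tipz 24.0 F fix -0.7 -0.3 -0.6 w 0.01
True
t 9.0 fx -123.5 fy 0.0 tipz 23.4 F fix -0.2 -0.5 0.6 w 0.0
```

View pics/s2.png

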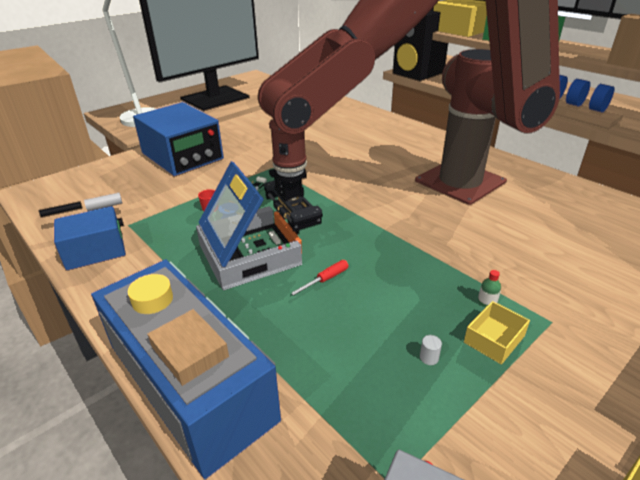

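The plate at (288,225) is now almost against the fixture front. The guard tripped about 2 mm short of my estimate of home, so I'll press again to check it's a hard stop.

```bash
python3 - <<'E'
from plant import env
from h import *
for k in range(2):
    print(env.line_to(w(-115,24),v=12,guard=12)); st(env); env.dwell(.15); st(env)
env.dwell(.2)
env.line_to(w(-150,24),v=120)
env.line_to(w(-160,240),v=250); st(env)
p,d=env.read_camera("scene");cv2.imwrite("pics/s3.png",p[:,:,::-1]); 
for n in("scene","top"):
    p,d=env.read_camera(n);W=cloud(env,n,d);H=hsv(p)
    m=(abs(W[...,0]-640)<120)&(abs(W[...,1]+130)<150)&(H[...,0]<15)&(H[...,0]>4)&(H[...,1]>180)&(W[...,2]>45)&(W[...,2]<60)
    q=W[m][:,:2]-C; print(n,len(q),"plate top fx range",np.percentile(q@X,[3,50,97]).round(1),"fy",np.percentile(q@Y,[2,98]).round(1))
    m=(abs(W[...,0]-690)<170)&(abs(W[...,1]+140)<130)&(H[...,1]<60)&(abs(W[...,2]-60)<5)
    print("box",np.round(cv2.boxPoints(cv2.minAreaRect(W[m][:,:2].astype(np.float32)))).tolist())
E
```

```text
True
t 9.57 fx -123.5 fy 0.1 tipz 22.1 F fix 0.0 -0.5 -0.4 w 0.01
t 9.72 fx -124.0 fy 0.2 tipz 21.6 F fix -0.9 0.2 0.2 w 0.01
True
t 10.18 fx -123.6 fy 0.2 tipz 21.2 F fix -0.9 -0.8 0.2 w 0.01
t 10.32 fx -124.1 fy 0.2 tipz 20.7 F fix -0.5 -0.2 0.4 w 0.0
t 11.91 fx -160.7 fy 0.0 tipz 238.3 F fix -1.1 0.5 -0.1 w 0.01
scene 158 plate top fx range [-108.1 -102.3  -98.8] fy [-65.9  67.1]
box [[578.0, -213.0], [770.0, -264.0], [823.0, -68.0], [630.0, -17.0]]
top 18 plate top fx range [-106.8 -104.5 -102.2] fy [34.4 55.2]
box [[576.0, -211.0], [769.0, -262.0], [820.0, -69.0], [627.0, -18.0]]
```

View pics/s3.png

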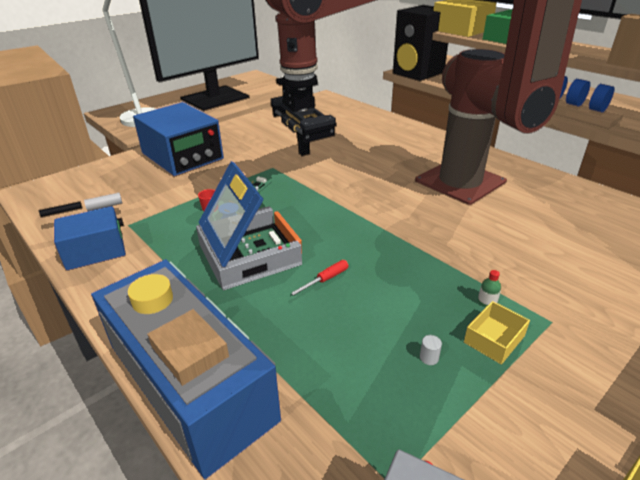

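The repeated hard stop at fx -123.5 and the plate's depth range (outer face about -108 to -112) both say the carriage is home. The fixture hasn't moved. Now I go over the lid and push down in an arc.

```bash
cat >> h.py <<'E'
def arc(t,d=0.0,half=10.5):
    k=1-t/0.95; r=157+7*k; h=16+d; c,s=np.cos(t),np.sin(t)
    return w(85-r*c+h*s+half*(1), 62+r*s+h*c)
E
python3 - <<'E'
from plant import env
from h import *
env.line_to(w(-160,265),v=200)
env.line_to(w(50,265),v=250); st(env)
env.line_to(arc(.95,20),v=120,guard=8); st(env)
print(env.line_to(arc(.95,1),v=40,guard=6)); st(env)
p,d=env.read_camera("scene");cv2.imwrite("pics/s4.png",p[:,:,::-1])
E
```

```text
t 13.32 fx 49.3 fy 0.1 tipz 263.9 F fix -1.0 0.4 0.8 w 0.0
t 13.95 fx 33.6 fy 0.0 tipz 211.8 F fix 0.8 1.0 0.9 w 0.0
False
t 14.57 fx 18.0 fy -0.0 tipz 199.7 F fix -0.9 -0.6 -0.7 w 0.01
```

View pics/s4.png

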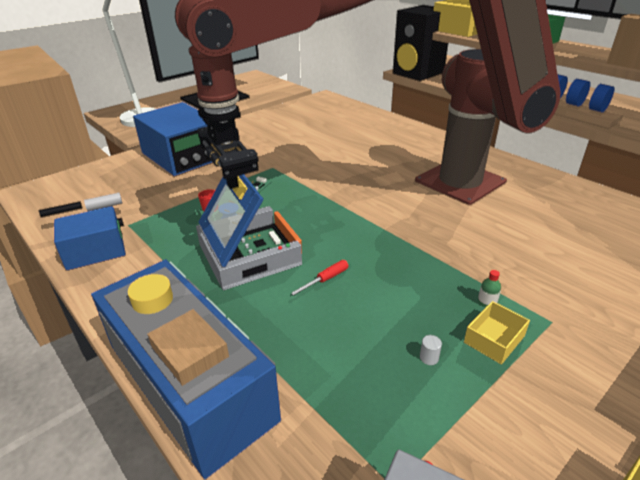

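The fingertip is at the yellow pad (242,185) on the lid's outer side. Now the arc.

```bash
python3 - <<'E'
from plant import env
from h import *
for t in np.arange(.88,.5,-.09):
    print(round(t,2),env.line_to(arc(t),v=60,guard=15)); st(env)
p,d=env.read_camera("scene");cv2.imwrite("pics/s5.png",p[:,:,::-1])
E
```

```text
0.88 False
t 14.97 fx 7.7 fy -0.0 tipz 193.7 F fix 2.7 0.5 0.1 w 0.0
0.79 False
t 15.37 fx -4.4 fy -0.1 tipz 185.7 F fix 2.8 0.0 0.4 w 0.0
0.7 False
t 15.76 fx -15.7 fy -0.0 tipz 176.6 F fix 3.1 -0.3 0.7 w 0.0
0.61 False
t 16.15 fx -26.3 fy -0.0 tipz 166.4 F fix 2.5 0.5 1.5 w 0.01
0.52 False
t 16.54 fx -36.1 fy 0.0 tipz 154.9 F fix 2.6 -0.0 2.2 w 0.01
```

View pics/s5.png

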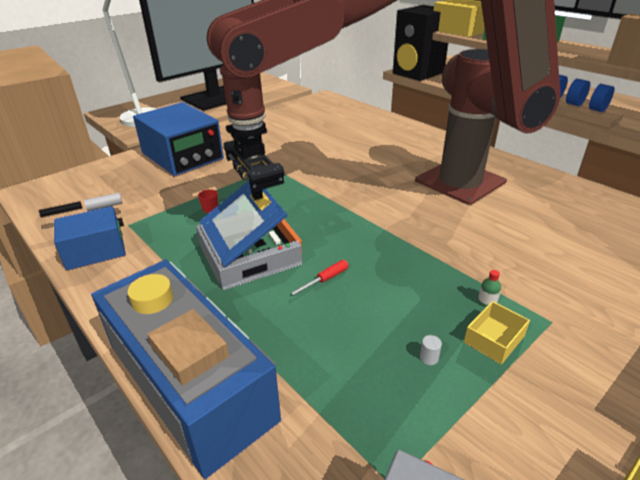

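The lid is roughly half down, with the finger on the pad at (262,200) and a 3 N push. I'll continue to shut.

```bash
python3 - <<'E'
from plant import env
from h import *
for t in np.append(np.arange(.43,.05,-.09),0.03):
    print(round(t,2),env.line_to(arc(t),v=60,guard=15)); st(env)
p0=arc(0.0); 
print(env.line_to([p0[0],p0[1],p0[2]-8],v=15,guard=12)); st(env)
env.dwell(.3); st(env)
p,d=env.read_camera("scene");cv2.imwrite("pics/s6.png",p[:,:,::-1])
for n in("scene","top"):
    p,d=env.read_camera(n);W=cloud(env,n,d);H=hsv(p)
    m=(abs(W[...,0]-690)<170)&(abs(W[...,1]+140)<105)&(H[...,0]<125)&(H[...,0]>100)&(H[...,1]>130)&(W[...,2]>62)&(W[...,2]<100)
    q=W[m]; f=np.c_[(q[:,:2]-C)@X,np.ones(len(q))]; s=np.linalg.lstsq(f,q[:,2],rcond=None)[0]
    print(n,len(q),"lid slope",-s[0].round(4),"z at front",(s[1]-90*s[0]).round(1))
E
```

```text
0.43 False
t 16.98 fx -44.4 fy 0.1 tipz 143.3 F fix 1.6 1.2 2.7 w 0.0
0.34 False
t 17.38 fx -51.5 fy 0.0 tipz 131.0 F fix 2.2 1.3 2.2 w 0.0
0.25 False
t 17.77 fx -57.6 fy 0.0 tipz 117.9 F fix 1.5 0.8 4.5 w 0.01
0.16 False
t 18.17 fx -62.6 fy -0.0 tipz 104.1 F fix 0.5 0.8 5.6 w 0.01
0.07 False
t 18.57 fx -66.4 fy -0.0 tipz 89.8 F fix 0.2 0.3 4.4 w 0.01
0.03 False
t 18.82 fx -67.7 fy -0.1 tipz 83.3 F fix 0.1 0.2 4.8 w 0.01
True
t 19.37 fx -68.2 fy -0.0 tipz 78.4 F fix -3.6 -0.5 6.2 w 0.01
t 19.67 fx -68.2 fy -0.0 tipz 78.4 F fix -3.0 0.1 8.3 w 0.0
scene 1553 lid slope 0.0007 z at front 72.3
top 1144 lid slope 0.0 z at front 72.2
```

View pics/s6.png

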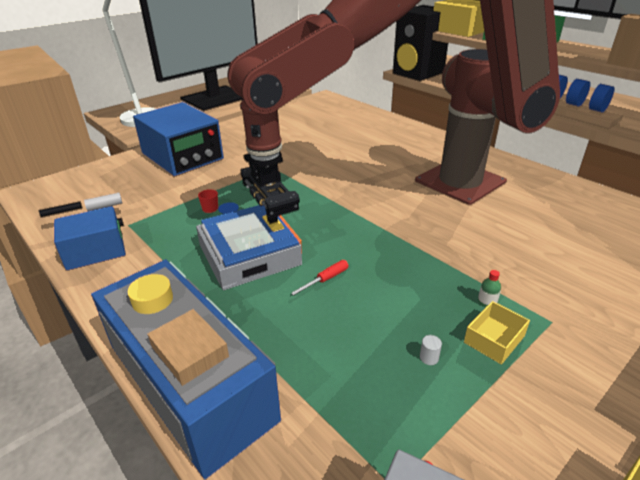

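The lid lies flat (slope about 0) under the finger at (272,222), with about 8 N on it. I'll do a last stability and carriage check, then hand in.

```bash
python3 - <<'E'
from plant import env
from h import *
env.dwell(.6); st(env)
n="scene";p,d=env.read_camera(n);W=cloud(env,n,d);H=hsv(p)
m=(abs(W[...,0]-640)<120)&(abs(W[...,1]+130)<150)&(H[...,0]<15)&(H[...,0]>4)&(H[...,1]>180)&(W[...,2]>45)&(W[...,2]<60)
q=W[m][:,:2]-C; print(len(q),np.percentile(q@X,[3,50,97]).round(1))
m=(abs(W[...,0]-690)<170)&(abs(W[...,1]+140)<130)&(H[...,0]<125)&(H[...,0]>100)&(H[...,1]>130)&(abs(W[...,2]-72)<6)
print("lid box",np.round(cv2.boxPoints(cv2.minAreaRect(W[m][:,:2].astype(np.float32)))).tolist())
o=env.observe()
if o["contact_force"][2]>4 and abs(o["tool_pos"][2]-19-78.4)<1.5: env.sign_off(); print("signed"); st(env)
E
```

```text
t 20.42 fx -68.2 fy -0.0 tipz 78.4 F fix -3.2 -0.0 8.6 w 0.01
28 [-109.6 -108.  -106.4]
lid box [[583.0, -216.0], [754.0, -263.0], [808.0, -64.0], [638.0, -17.0]]
the job is handed in; nothing more can be done
signed
the job is handed in; nothing more can be done
```

I pushed the carriage home with the closed fingertips, then pushed the lid shut in an arc about its hinge. I handed the job in at about 20.4 s with the fingers still holding the lid down. `sign_off()` gives no verdict, so the result rests on these last checks:

- **Carriage:** three pushes met a hard stop at the same place, about 2 mm short of where I expected home. That gap is within the calibration error. With the lid open, the camera put the front plate at its home position. In the last picture only a sliver of the plate showed, and it agreed.
- **Lid:** its measured slope was about 0.001 rad or less in both cameras. The fingers pressed on the pad with a steady 8.6 N down and about 3 N sideways.
- **Fixture:** after the carriage pushes it was within about 3 mm of its starting place. With the lid shut I compared only the lid's outline, and it agreed.
- **Other things:** the last scene picture showed nothing disturbed near the fixture. I did not measure their positions again.

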